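Spread a snap ring and slide it down an axle to its groove

ROBOT

A 6-joint arm with a two-finger parallel gripper is mounted at the origin on a cart in front of the work surface, level with it; the furniture and walls round the work are solid. World frame = base frame: x ahead of the robot, y to its left, z up, the work surface at z = 0. Lengths are in mm, angles in rad, forces in N, time in s.
With the tool pointing down it reaches from about 350 to 875 mm from the base axis. Payload 4.2 kg.
Tool frame: the origin (TCP) lies at the very end of the fingers, on their centre line; the grasp point (between the pads) lies 19 mm behind it; z points along the fingers, y is the line along which they close (so a half turn about z gives the same grasp; the last joint's range is limited). The gripper opens to 85 mm and grips with 20 to 120 N. Pads are 22 mm wide; open, the fingers measure 114 mm over their backs; the gripper's body (76 mm by 85 mm) begins 54 mm behind the grasp point. The pads swing forward as they close: fully open they stand 13 mm farther back than shut.
Start: joints at [0.259, 0.385, 0.008, 0, -1.194, -0.259], TCP at [624.979, 0.025, 231.312] pointing down, gripper open.
Joint ranges: [-3.14, 3.14], [-1.21, 2.06], [-1.07, 1.41], [-3.16, 2.05], [-2.99, -0.16], [-3.1, 3.1]. Speed limits (rad/s): [2.79, 2.79, 3.14, 3.14, 3.14, 3.14].

INTERFACE

Orientations are given as a unit quaternion [x, y, z, w].
In Python, from bench import arm, optics gives the robot as it stands. The module is installed in compiled form; this text tells all that it offers.
- The arm moves only by the tool step_arm, never from a script. Its argument "motion" is a list of rows, each an object with "dr": the turn, a rotation vector about the tool's x, y, z in units of 8 degrees (1.0 is 8 degrees), a list of three; "slide": the shift along the tool's x, y, z in mm, a list of three; "jaw": the finger opening in mm, from 0 to 85.4. A call has exactly 8 rows; each row is the pose to reach, as a shift and turn from the pose commanded when the call began, along the tool's axes at that moment; what a row does not reach only later rows make up. A row lasts 1/8 s, in which the tool goes at most 62.5 mm and 10.7 degrees, less where a joint would pass 70% of its speed; a pose out of reach is approached as far as the arm can. A call with a gripper value outside its range is refused whole. The fingers move at their own pace and stop on an object; the grip force is fixed at half the most. Time passes only in rows, so rows that repeat a pose let the fingers close, or fill a call up. It gives the time, the measured TCP pose, the force, the opening and the grip force at its end, in the units of the state.
- arm.read_state(): the state, without advancing time (a new reading comes with each control period).
- optics.get_image(name): name is "scene" or "side" or "wrist"; returns the picture (400x640x3 uint8, blue, green, red); there is no depth.
- optics.camera_info(name): a dict with "camera_matrix" (3x3 intrinsics, pixels), "view" (4x4, takes a point from world to camera coordinates); the wrist camera has in their place "T_tool_cam" (4x4, takes a point from camera to tool coordinates, whose origin is the TCP and whose axes are the flange's). Camera axes: x right, y up, looking along -z (the intrinsics and any distortion apply to the point x, -y, -z); pixel columns grow to the right and rows downward; lengths in mm; the calibration is good to about 2 mm. The wrist camera is an equidistant fisheye: a pixel r from the principal point sees the ray r / f radians off the axis. A picture is of the moment at which its call begins: read the wrist's pose just before it. camera_info takes no time and is no camera call.
- arm.job_done(): hands the job in; it is judged then, once.
The state is a dict: "clock": time; "joints": joint angles; "joint_vel": joint speeds; "joint_efforts": joint torques, N m; "position": TCP position; "ee_rot": TCP orientation; "contact_force": force on the tool from outside, world axes, zero at the start; "wrist_torque": the same for the moment, N m; "gripper_width": finger opening in mm; "grasp_force": force on a finger pad.
Only numpy, scipy, OpenCV 4.12 (cv2) and the standard library are available. Lean on these libraries where they do the work, as an engineer would, in place of code of your own. Each camera call takes 0.05 s, during which the arm holds its last target. There are 200 camera calls.

TASK

Take the spreading pliers from their stand, lower both tips between the open ends of the snap ring, and squeeze the handles fully so that the ring opens. Carry the spread ring over the end of the upright axle and slide it down until it lies flat on the washer, level with the groove. Finish there still squeezing: keep the pliers gripped and the ring held fully spread, do not let go, and leave the tin, the bolt and the nut alone.

Things in the scene. Friction and masses are not known exactly. Their poses are not given: they have to be found in the camera images.
- pliers: upright spreading pliers, tips down, hanging in their stand by a steel cross bar (60 mm along x, 12 x 12 mm) that is the pivot of two levers in the pliers' y-z plane; a half turn about z changes nothing. z up, y from handle to handle. Origin on the mid plane, 78 mm under the pivot axis. 0.14 kg. Lift straight up: over 15 mm frees the bar, over 85 mm clears the stand with the tips
- pliers_left (a joint): lever with its handle at the pliers' +y: 0 open, 0.23 rad fully squeezed (stop). Sprung open: about 5 N on the handle when open, 8 N at the stop, and about 7 N more with the ring on the tips; grip with 20 to 30 N to reach the stop
- pliers_right (a joint): the same for the lever with its handle at -y. Gripped lightly and not fully squeezed, the pliers may lean sideways by about 0.03 rad (tips off by 3 to 4 mm along y), which the gap of the ring allows; move them slowly
- handle_tops (a point): midway between the tops of the two black handles, 161 mm above the pliers' origin. Handles: 20 mm wide along x; grip from above across y, pads about level with the bend of the handles, 143 mm above the origin. Above the bend the outsides are parallel, 59 mm apart, with the pliers open; below it (35 mm long) they are parallel and 30 mm apart fully squeezed
- tips (a point): middle of the two tips, at the pliers' origin. Each tip is a 4 mm square pin, 9.5 mm long under a 9 mm wide shoulder. Over their outsides the pins measure 10 mm open (undersides 3 mm below this point) and 47 mm fully squeezed (level with it). Carry the pliers gripped at about 55 mm (pins 15 mm). Squeezed from there, the pliers sink about 4 mm in the grip, so start with this point 3 to 4 mm above the ring's underside
- stand: fixed stand, 72 x 60 mm, two upright plates with notches 95 mm high that carry the cross bar. Origin at the centre of its underside
- ring: dark steel snap ring, 6 mm thick, flat on its wooden seat, about 40 mm wide and 60 mm long: two sprung halves joined at the back, open ends in front. Origin on the underside near the middle; x points from the back joint (20.5 mm behind the origin) to the open ends, z up. At rest too narrow for the axle. 0.04 kg. Once spread by the pliers it stays on the pins by spring and friction
- ring_half (a joint): how far the ring is spread: 0 at rest, 0.42 rad when the pliers are fully squeezed between its ends (about 5 N at the ends). The ring may droop at the back by up to 0.2 rad when lifted; pressed down on the washer it lies flat
- ring_eye (a point): fixed to the left half of the ring, on its underside: centre of the 36 mm round opening when the ring is fully spread; it is then 25 mm from the pins' plane, towards the back of the ring (at rest it lies 4 mm beside the ring's middle line)
- ring_gap (a point): where the middle of the two tips goes: midway between the shallow V notches of the ring's open ends at rest, at its underside. Notch bottoms are 27 mm apart here, lips 21 mm, facing each other along the ring's y; align the pliers' y with that. The seat does not reach below this place: pins may go 10 mm below the ring. The ring may slide as it spreads
- ring_seat: fixed round seat of pale wood, 44 mm diameter and 12 mm high, with a small 3.5 mm high peg, on which the ring lies. Origin at its underside, 3 mm in front of its axis
- hub: fixed rusty flange, 130 mm diameter, with a hub 46 mm across, that carries the upright axle. Origin at the centre of its underside
- axle_seat (a point): on the axle's axis, at the upper face of the 72 mm washer, 48 mm above the bench: the groove (26 mm diameter, 9 mm high) begins here; the ring's underside must come to this height
- axle_end (a point): centre of the axle's upper end, 92 mm above the bench; the axle is 30 mm in diameter with a 1.5 mm chamfer
- grease_tin: bystander: tin 67 mm diameter, 60 mm high, origin at its underside
- bolt_m20: bystander: bolt 87 mm tall standing on its head, origin at its underside
- nut_m24: bystander: hexagon nut 36 x 41 x 19 mm, origin at its underside
Not all that is in view belongs to the job. Of the things that look like the pliers, the larger one is meant.

How it is judged (in metres and radians):
On the way, in this order (a step that is already met when the one before it is completed fails the run):
1. the pliers, out of their stand, hold the ring spread open between their tips (value of joint ring_half above 0.35 rad and contact force between pliers and ring above 2 N and horizontal distance between pliers and stand above 0.06 m), for 0.2 s.
2. the spread ring is carried above the end of the axle (value of joint ring_half above 0.35 rad and z of ring_eye in the frame of axle_end above 0.001 m and horizontal distance between ring_eye and axle_end below 0.015 m and contact force between pliers and ring above 2 N), for 0.1 s.
At the end, for the whole second after the job is handed in: the ring is round the axle within 5 mm of its axis, its underside within 3.5 mm of the washer, tilted under 0.12 rad, still, and spread over 0.35 rad by the pliers; both handles are squeezed over 0.18 rad and gripped with over 6 N by the fingers; the pliers are upright within 0.2 rad (z of ring_eye in the frame of axle_seat between -0.003 and 0.0035 m and horizontal distance between ring_eye and axle_seat below 0.005 m and angle between ring's own z axis and vertical below 0.12 rad and value of joint ring_half above 0.35 rad and value of joint each of pliers_left, pliers_right above 0.18 rad and contact force between pliers and ring above 2 N and contact force between the fingers and pliers above 6 N and angle between pliers's own z axis and vertical below 0.2 rad and linear speed of ring below 0.02 m/s); the arm keeps its last pose, push and grip.
It fails at once if the tin, the bolt or the nut was moved more than 30 mm (distance of any of grease_tin, bolt_m20, nut_m24 from where it was at the start of the episode above 0.03 m).
It also fails if it takes over 48 s, if anything falls off the work surface, if the arm or the gripper's body presses on something with over 40 N, if the wrist force passes 120 N, or if a joint passes its speed limit or range.

## Working session

There is one attempt and no reset: what is moved stays moved. The work goes in short steps, Python scripts to look and compute and a tool call to move; the robot and the scene stay as the last step left them, time stands still between calls to the robot, and variables do not carry over. Pictures are saved under pics/ and viewed, at most 10 in all, crops included, and the job is handed in when it is done.

Besides the shell and the picture viewer there is one more tool, called after "Request:" in YAML: its name, and indented under it one key for each argument. step_arm: Moves the arm, as the interface text tells. Its arguments: {"type":"object","properties":{"motion":{"type":"array","items":{"type":"object","properties":{"dr":{"type":"array","items":{"type":"number"}},"slide":{"type":"array","items":{"type":"number"}},"jaw":{"type":"number"}}}}},"required":["motion"]}

```bash
mkdir -p pics; python3 - <<'E'
from bench import arm, optics
import cv2,json,numpy as np
np.set_printoptions(precision=4,suppress=True)
for n in ("scene","side","wrist"):
    im=optics.get_image(n); cv2.imwrite(f"pics/{n}0.png",im)
    for k,v in optics.camera_info(n).items(): print(n,k,np.array(v) if not isinstance(v,str) else v)
print(arm.read_state())
E
```

```text
scene camera_matrix [[415.1633   0.     325.283 ]
 [  0.     415.1633 197.9776]
 [  0.       0.       1.    ]]
scene view [[  -0.7266   -0.6866   -0.0239  318.6002]
 [   0.2462   -0.2926    0.924  -324.7375]
 [  -0.6414    0.6655    0.3816 -423.4568]
 [   0.        0.        0.        1.    ]]
side camera_matrix [[429.861    0.     316.9058]
 [  0.     429.861  204.0892]
 [  0.       0.       1.    ]]
side view [[    1.         0.0068     0.0013  -601.5547]
 [   -0.005      0.576      0.8175     3.6037]
 [    0.0049    -0.8174     0.576  -1107.2752]
 [    0.         0.         0.         1.    ]]
wrist camera_matrix [[309.7069   0.     316.5107]
 [  0.     309.7069 201.7943]
 [  0.       0.       1.    ]]
wrist T_tool_cam [[  -0.0006    0.9635    0.2676   67.9428]
 [   1.        0.0006    0.        0.0627]
 [  -0.0002    0.2676   -0.9635 -142.6566]
 [   0.        0.        0.        1.    ]]
{'clock': 0.15, 'joints': array([ 0.2586,  0.3853,  0.0069, -0.0004, -1.194 , -0.2586]), 'joint_vel': array([ 0.0003,  0.0004,  0.0055,  0.0012, -0.0002,  0.0026]), 'joint_efforts': array([ -0.0006, -39.2678,  18.8582,   4.1886,  -0.0034,   0.    ]), 'position': array([624.5487,   0.0093, 230.4904]), 'ee_rot': array([-0.7071,  0.7072,  0.0006, -0.0006]), 'contact_force': array([0.7021, 0.0132, 0.2439]), 'wrist_torque': array([0.0272, 0.    , 0.0169]), 'grasp_force': 0.0, 'gripper_width': 85.6517673258723}
```

View pics/scene0.png

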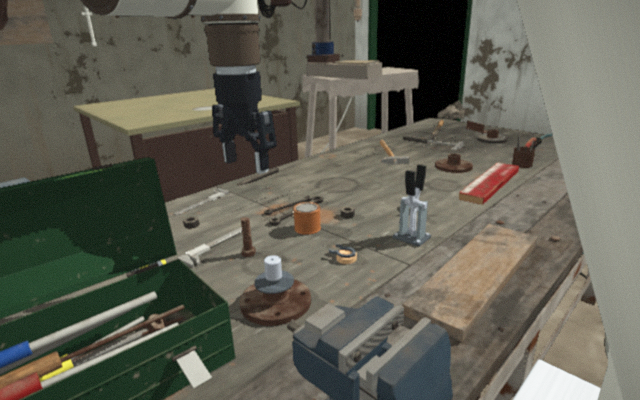

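View pics/side0.png

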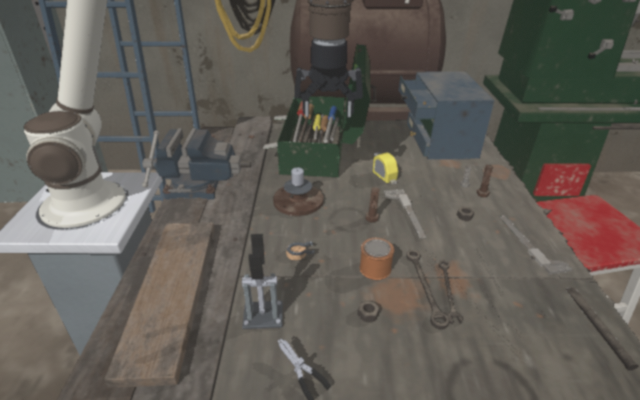

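The pliers candidates are the pair upright in the stand (scene 414,200; side 260,285) and the small pair lying flat (side 300,370). The upright one with the cross bar, in a stand, fits. The ring is at scene (346,256) and side (297,252). The axle is at scene (272,260) and side (297,172). I'll confirm with enlarged crops.

```bash
cat > h.py <<'E'
import numpy as np, cv2
from scipy.optimize import least_squares
from bench import arm, optics
from scipy.spatial.transform import Rotation as R
np.set_printoptions(precision=4,suppress=True)
def proj(n,P):
    c=optics.camera_info(n); p=np.array(c["view"])@np.r_[P,1]; K=np.array(c["camera_matrix"])
    q=K@np.array([p[0],-p[1],-p[2]]); return q[:2]/q[2]
def ray(n,uv):
    c=optics.camera_info(n); V=np.array(c["view"]); K=np.array(c["camera_matrix"])
    d=np.linalg.inv(K)@np.r_[uv,1.]; d=d*[1,-1,-1]; Rm=V[:3,:3]
    return -Rm.T@V[:3,3], Rm.T@d
def onz(n,uv,z):
    o,d=ray(n,uv); return o+d*(z-o[2])/d[2]
def tri(a,b):
    f=lambda P:np.r_[proj("scene",P)-a,proj("side",P)-b]
    r=least_squares(f,[600,0,50]); return r.x,np.abs(r.fun).max()
def wproj(P,st):
    c=optics.camera_info("wrist"); T=np.array(c["T_tool_cam"]);K=np.array(c["camera_matrix"])
    t=R.from_quat(st["ee_rot"]).inv().apply(np.array(P)-st["position"])
    p=np.linalg.inv(T)@np.r_[t,1]; p=p[:3]*[1,-1,-1]
    rho=np.hypot(p[0],p[1]); th=np.arctan2(rho,p[2])
    return K[:2,2]+K[0,0]*th*p[:2]/max(rho,1e-9)
def wonz(uv,z,st):
    c=optics.camera_info("wrist"); T=np.array(c["T_tool_cam"]);K=np.array(c["camera_matrix"])
    q=np.array(uv)-K[:2,2]; r=np.hypot(*q); th=r/K[0,0]
    d=np.array([q[0]/r*np.sin(th),-q[1]/r*np.sin(th),-np.cos(th)])
    Rt=R.from_quat(st["ee_rot"]); d=Rt.apply(T[:3,:3]@d); o=Rt.apply(T[:3,3])+st["position"]
    return o+d*(z-o[2])/d[2]
E
python3 - <<'E'
import cv2,numpy as np
a=cv2.imread("pics/scene0.png");b=cv2.imread("pics/side0.png")
f=lambda im,x,y,w,h,s:cv2.resize(im[y:y+h,x:x+w],None,fx=s,fy=s,interpolation=cv2.INTER_CUBIC)
A=f(a,235,155,200,125,4)          # 800x500 scene
B=f(b,230,160,130,170,3.5)
cv2.imwrite("pics/c1.png",A);cv2.imwrite("pics/c2.png",B)
E
```

```text
(no output)
```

View pics/c1.png

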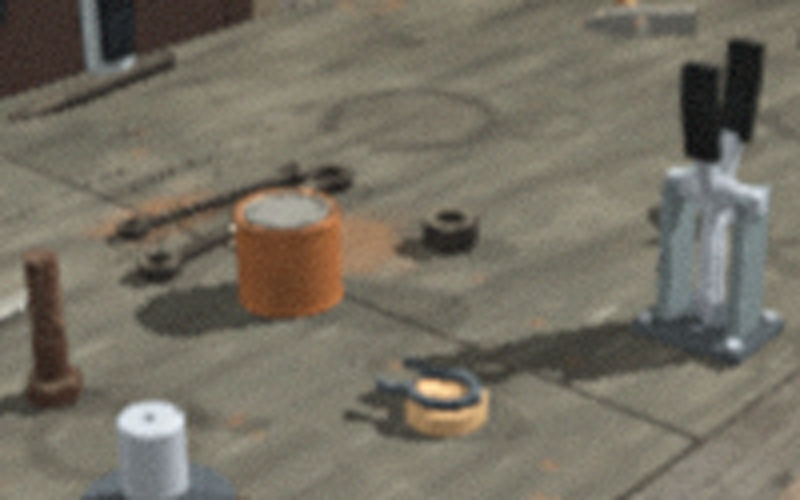

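View pics/c2.png

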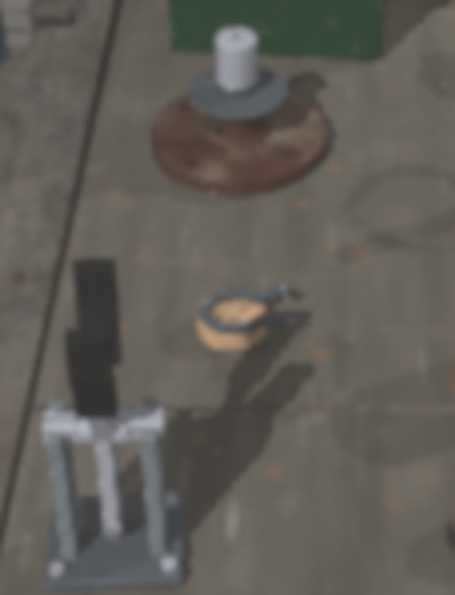

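```bash
python3 - <<'E'
from h import *
S=lambda u,v:np.array([235+u/4,155+v/4]); D=lambda u,v:np.array([230+u/3.5,160+v/3.5])
for n,a,b in [("axle",(152,412),(237,38)),("hA(+y)",(700,67),(96,262)),("hB",(745,45),(88,333)),
 ("barL",(765,195),(45,420)),("barR",(672,180),(165,420)),("tin",(286,210),None)]:
    if b: print(n,*tri(S(*a),D(*b)))
for n,p in [("seat",(240,327)),("ringends",(282,293)),("ringback",(207,300))]: print(n,onz("side",D(*p),15))
for n,p in [("seat",(447,395)),("end1",(385,385)),("end2",(412,362)),("back",(470,398))]: print(n,onz("scene",S(*p),18))
for p in [(50,585),(185,580),(165,495),(48,495)]: print("standside",onz("side",D(*p),3))
for p in [(637,325),(735,360),(783,325)]: print("standscene",onz("scene",S(*p),5))
print("tin",onz("scene",S(286,210),60),"nut",onz("scene",S(450,225),15),"bolt",onz("scene",S(40,255),87))
E
```

```text
axle [553.8503  10.0529  91.8733] 0.08620237251710705
hA(+y) [ 501.8325 -339.1495  173.1049] 0.9041879805625967
hB [ 504.2909 -389.1924  172.414 ] 0.8951965611875607
barL [ 473.5163 -368.2493   95.3847] 1.103958221718642
barR [ 532.4861 -363.3955   90.6435] 1.264335792405916
seat [ 563.4542 -207.2944   15.    ]
ringends [ 588.7079 -174.9389   15.    ]
ringback [ 541.6234 -182.0977   15.    ]
seat [ 547.8728 -183.4244   18.    ]
end1 [ 580.2191 -169.4972   18.    ]
end2 [ 586.1875 -198.1836   18.    ]
back [ 536.5601 -189.0729   18.    ]
standside [ 472.3603 -394.4874    3.    ]
standside [ 542.1785 -390.7228    3.    ]
standside [ 526.9695 -332.6814    3.    ]
standside [ 462.3636 -333.1981    3.    ]
standscene [ 530.9679 -336.6444    5.    ]
standscene [ 464.7167 -337.5587    5.    ]
standscene [ 466.0689 -392.618     5.    ]
tin [ 721.0023 -233.9421   60.    ] nut [ 694.7959 -357.6088   15.    ] bolt [734.9317 -62.3813  87.    ]
```

The upright pliers are confirmed: black handles, tops at about (503,-364,175), yaw about 0.05. The ring is near (563,-187) with its open ends towards +x. The axle is at (554,10). I'm moving to hover over the pliers with the tool turned so the fingers close along y.

Request:
step_arm:
  motion:
    - {"dr":[0,0,-1.3],"slide":[30,10,0],"jaw":85}
    - {"dr":[0,0,-2.6],"slide":[75,25,0],"jaw":85}
    - {"dr":[0,0,-3.9],"slide":[125,42,0],"jaw":85}
    - {"dr":[0,0,-5.2],"slide":[180,60,0],"jaw":85}
    - {"dr":[0,0,-6.5],"slide":[235,79,0],"jaw":85}
    - {"dr":[0,0,-7.8],"slide":[290,97,0],"jaw":85}
    - {"dr":[0,0,-9.1],"slide":[335,112,0],"jaw":85}
    - {"dr":[0,0,-10.4],"slide":[364,122,0],"jaw":85}

```text
clock: 1.15
position: [501.7, -366.0, 230.8]
ee_rot: [0.998, -0.057, -0.0, -0.0]
contact_force: [-0.5, -0.0, -0.4]
gripper_width: 84.7
grasp_force: 0.0
```

```bash
python3 - <<'E'
from h import *
st=arm.read_state(); im=optics.get_image("wrist"); cv2.imwrite("pics/w1.png",im)
np.save("st1.npy",np.r_[st["position"],st["ee_rot"]])
print(st["position"],R.from_quat(st["ee_rot"]).as_matrix(),st["joints"],st["clock"])
print("pred tops A,B:",wproj([502,-339,173],st),wproj([504,-389,173],st),"ring",wproj([580,-187,15],st))
o=cv2.resize(im,(800,500),interpolation=cv2.INTER_CUBIC);cv2.imwrite("pics/w1b.png",o)
E
```

```text
[ 501.6897 -365.9824  230.7862] [[ 0.9934 -0.1144 -0.0009]
 [-0.1144 -0.9934  0.0004]
 [-0.0009 -0.0003 -1.    ]] [-0.37    0.3787 -0.0026 -0.0001 -1.1904  1.8262] 1.15
pred tops A,B: [277.3027 222.3726] [349.4578 211.6966] ring [166.3733 132.6665]
```

View pics/w1b.png

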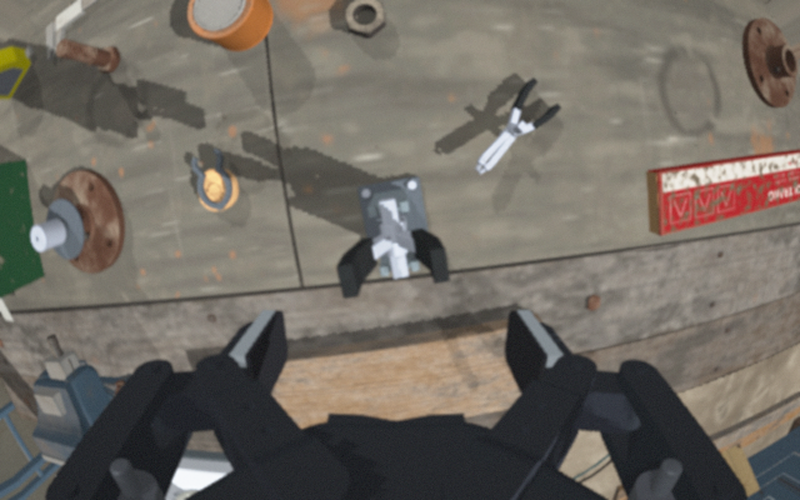

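```bash
python3 - <<'E'
import cv2,numpy as np
a=cv2.imread("pics/w1.png")
f=lambda x,y,w,h,s:cv2.resize(a[y:y+h,x:x+w],None,fx=s,fy=s,interpolation=cv2.INTER_CUBIC)
A=f(262,135,110,110,5);B=f(145,110,50,68,5)  # 550x550, 250x340
c=np.zeros((550,800,3),np.uint8);c[:,:550]=A;c[:340,550:]=B
cv2.imwrite("pics/c3.png",c)
E
```

```text
(no output)
```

View pics/c3.png

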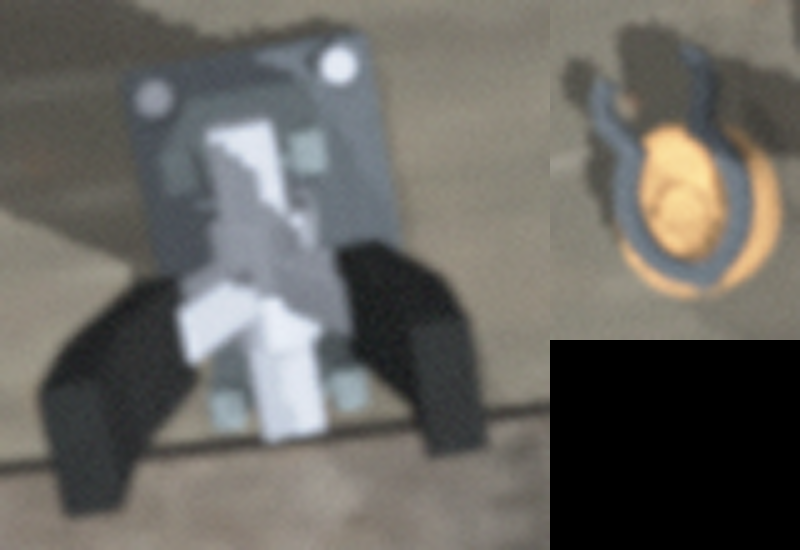

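```bash
python3 - <<'E'
from h import *
v=np.load("st1.npy");st=dict(position=v[:3],ee_rot=v[3:])
P=lambda u,v:(262+u/5,135+v/5); Q=lambda u,v:(145+(u-550)/5,110+v/5)
for z in (170,174,178):
    L=[wonz(P(*p),z,st) for p in [(42,390),(97,378),(127,508),(67,515)]]
    Rr=[wonz(P(*p),z,st) for p in [(412,325),(465,317),(487,440),(430,455)]]
    a,b=np.mean(L,0),np.mean(Rr,0); d=a-b
    oL=(L[0]+L[3])/2; oR=(Rr[1]+Rr[2])/2
    print(z,"mid",(a+b)/2,"yaw",np.arctan2(-d[0],d[1]),"outw",np.linalg.norm(oL-oR),"outmid",(oL+oR)/2,"yaw2",np.arctan2(-(oL-oR)[0],(oL-oR)[1]), "len",np.linalg.norm(L[0]-L[3]),np.linalg.norm(Rr[1]-Rr[2]))
C=[wonz(P(*p),7,st) for p in [(153,98),(338,65)]]; print("stand bolts",C, np.arctan2(-(C[0]-C[1])[0],(C[0]-C[1])[1]))
E_=[wonz(Q(*p),18,st) for p in [(593,85),(613,140),(604,90),(688,45),(695,130),(693,50),(697,275),(620,200),(747,200)]]
print(np.array(E_)[:,:2])
print("inner back",wonz(Q(693,258),18,st),"sides inner",wonz(Q(640,190),18,st),wonz(Q(723,185),18,st))
print("tool yaw",R.from_quat(st["ee_rot"]).as_matrix()[:,0])
E
```

```text
170 mid [ 500.8811 -364.9692  170.    ] yaw 0.06671949770357877 outw 59.82380768435075 outmid [ 500.9476 -364.8288  170.    ] yaw2 0.06846582606586943 len 18.895941446696337 18.218648080498106
174 mid [ 502.2198 -365.1484  174.    ] yaw 0.06671949770357768 outw 58.647221846795965 outmid [ 502.285  -365.0107  174.    ] yaw2 0.06846582606587084 len 18.524305170871937 17.860332484406207
178 mid [ 503.5584 -365.3275  178.    ] yaw 0.06671949770357648 outw 57.470636009241176 outmid [ 503.6223 -365.1926  178.    ] yaw2 0.06846582606587034 len 18.152668895047537 17.502016888314202
stand bolts [array([ 528.7441, -340.5633,    7.    ]), array([ 531.4716, -385.0964,    7.    ])] 0.06117115360060912
[[ 590.4673 -171.2853]
 [ 575.6747 -174.6761]
 [ 588.5856 -174.31  ]
 [ 594.9489 -200.1347]
 [ 573.8686 -198.5622]
 [ 593.4587 -201.322 ]
 [ 538.1977 -192.1799]
 [ 560.3997 -173.7993]
 [ 554.4001 -209.741 ]]
inner back [ 542.5792 -191.9276   18.    ] sides inner [ 561.8799 -180.1514   18.    ] [ 559.1306 -203.854    18.    ]
tool yaw [ 0.9934 -0.1144 -0.0009]
```

Request:
step_arm:
  motion:
    - {"dr":[0,0,-0.6],"slide":[0,0,5],"jaw":85}
    - {"dr":[0,0,-1.3],"slide":[0,0,15],"jaw":85}
    - {"dr":[0,0,-1.3],"slide":[0,0,30],"jaw":85}
    - {"dr":[0,0,-1.3],"slide":[0,0,40],"jaw":85}
    - {"dr":[0,0,-1.3],"slide":[0,0,45],"jaw":85}
    - {"dr":[0,0,-1.3],"slide":[0,0,45],"jaw":85}
    - {"dr":[0,0,-1.3],"slide":[0,0,45],"jaw":85}
    - {"dr":[0,0,-1.3],"slide":[0,0,45],"jaw":85}

```text
clock: 2.2
position: [503.2, -364.1, 186.8]
ee_rot: [1.0, 0.031, 0.0, 0.0]
contact_force: [-0.0, 0.9, 0.0]
gripper_width: 85.2
grasp_force: 0.0
```

```bash
python3 - <<'E'
from h import *
st=arm.read_state();print(st["position"],R.from_quat(st["ee_rot"]).as_matrix()[:,0],st["contact_force"])
E
```

```text
[ 503.2259 -364.0766  186.8431] [0.998  0.0627 0.0009] [-0.0488  0.8914  0.0277]
```

Request:
step_arm:
  motion:
    - {"dr":[0,0,0],"slide":[-1,0.9,6],"jaw":85}
    - {"dr":[0,0,0],"slide":[-1,0.9,20],"jaw":85}
    - {"dr":[0,0,0],"slide":[-1,0.9,36],"jaw":85}
    - {"dr":[0,0,0],"slide":[-1,0.9,47],"jaw":85}
    - {"dr":[0,0,0],"slide":[-1,0.9,51],"jaw":85}
    - {"dr":[0,0,0],"slide":[-1,0.9,51],"jaw":75}
    - {"dr":[0,0,0],"slide":[-1,0.9,51],"jaw":65}
    - {"dr":[0,0,0],"slide":[-1,0.9,51],"jaw":55}

```text
clock: 3.2
position: [502.6, -365.3, 136.9]
ee_rot: [0.999, 0.032, 0.001, 0.001]
contact_force: [-0.5, 0.6, 2.2]
gripper_width: 55.2
grasp_force: 4.8
```

Request:
step_arm:
  motion:
    - {"dr":[0,0,0],"slide":[0,0,0],"jaw":55}
    - {"dr":[0,0,0],"slide":[0,0,0],"jaw":55}
    - {"dr":[0,0,0],"slide":[0,0,0],"jaw":55}
    - {"dr":[0,0,0],"slide":[0,0,0],"jaw":55}
    - {"dr":[0,0,0],"slide":[0,0,-2],"jaw":55}
    - {"dr":[0,0,0],"slide":[0,0,-5],"jaw":55}
    - {"dr":[0,0,0],"slide":[0,0,-10],"jaw":55}
    - {"dr":[0,0,0],"slide":[0,0,-15],"jaw":55}

```text
clock: 4.2
position: [502.0, -364.9, 150.4]
ee_rot: [1.0, 0.031, -0.0, -0.0]
contact_force: [0.5, 0.1, -0.9]
gripper_width: 54.8
grasp_force: 4.0
```

```bash
python3 - <<'E'
from h import *
st=arm.read_state();print(st["position"],st["contact_force"],st["wrist_torque"],st["gripper_width"],st["grasp_force"])
E
```

```text
[ 501.9874 -364.9231  150.4163] [ 0.4704  0.1139 -0.8881] [0.0223 0.0093 0.043 ] 54.8466730804538 4.007054365938529
```

Request:
step_arm:
  motion:
    - {"dr":[0,0,0],"slide":[0,0,-6],"jaw":55}
    - {"dr":[0,0,0],"slide":[0,0,-18],"jaw":55}
    - {"dr":[0,0,0],"slide":[0,0,-34],"jaw":55}
    - {"dr":[0,0,0],"slide":[0,0,-52],"jaw":55}
    - {"dr":[0,0,0],"slide":[0,0,-70],"jaw":55}
    - {"dr":[0,0,0],"slide":[0,0,-85],"jaw":55}
    - {"dr":[0,0,0],"slide":[0,0,-96],"jaw":55}
    - {"dr":[0,0,0],"slide":[0,0,-100],"jaw":55}

```text
clock: 5.2
position: [502.2, -365.0, 251.2]
ee_rot: [1.0, 0.031, 0.001, 0.0]
contact_force: [0.7, 0.7, -2.0]
gripper_width: 54.7
grasp_force: 4.0
```

Request:
step_arm:
  motion:
    - {"dr":[0,0,0],"slide":[3,-8,0],"jaw":55}
    - {"dr":[0,0,0],"slide":[11,-25,0],"jaw":55}
    - {"dr":[0,0,0],"slide":[24,-52,0],"jaw":55}
    - {"dr":[0,0,0],"slide":[40,-85,0],"jaw":55}
    - {"dr":[0,0,0],"slide":[55,-118,0],"jaw":55}
    - {"dr":[0,0,0],"slide":[68,-146,0],"jaw":55}
    - {"dr":[0,0,0],"slide":[76,-162,0],"jaw":55}
    - {"dr":[0,0,0],"slide":[79,-168,0],"jaw":55}

```text
clock: 6.2
position: [570.6, -191.0, 250.0]
ee_rot: [0.999, 0.032, -0.0, -0.0]
contact_force: [-0.2, -0.0, -1.6]
gripper_width: 55.5
grasp_force: 4.0
```

```bash
python3 - <<'E'
from h import *
st=arm.read_state();im=optics.get_image("wrist");np.save("st2.npy",np.r_[st["position"],st["ee_rot"]])
cv2.imwrite("pics/w2.png",im)
sc=optics.get_image("scene");sd=optics.get_image("side");cv2.imwrite("pics/scene2.png",sc);cv2.imwrite("pics/side2.png",sd)
print(st["position"],st["contact_force"],st["gripper_width"],st["grasp_force"],R.from_quat(st["ee_rot"]).as_matrix()[:,0])
p=st["position"]; t=np.array([p[0],p[1],p[2]-124]); print(wproj([575,-190,18],st),wproj(t,st),proj("scene",t),proj("side",t))
f=lambda im,c,w,h,s:cv2.resize(im[int(c[1])-h//2:int(c[1])-h//2+h,int(c[0])-w//2:int(c[0])-w//2+w],(int(w*s),int(h*s)),interpolation=cv2.INTER_CUBIC)
A=f(im,wproj([585,-188,40],st),160,110,5);cv2.imwrite("pics/c4.png",A); c=wproj([585,-188,40],st); print("crop org",int(c[0])-80,int(c[1])-55)
E
```

```text
[ 570.616  -191.0135  249.9885] [-0.2161 -0.0128 -1.6445] 55.45381830165097 3.9859299316594843 [ 0.9979  0.0644 -0.0007]
[315.8318 169.5301] [316.3437 194.7217] [340.6423 203.7003] [301.1503 207.165 ]
crop org 234 109
```

View pics/c4.png

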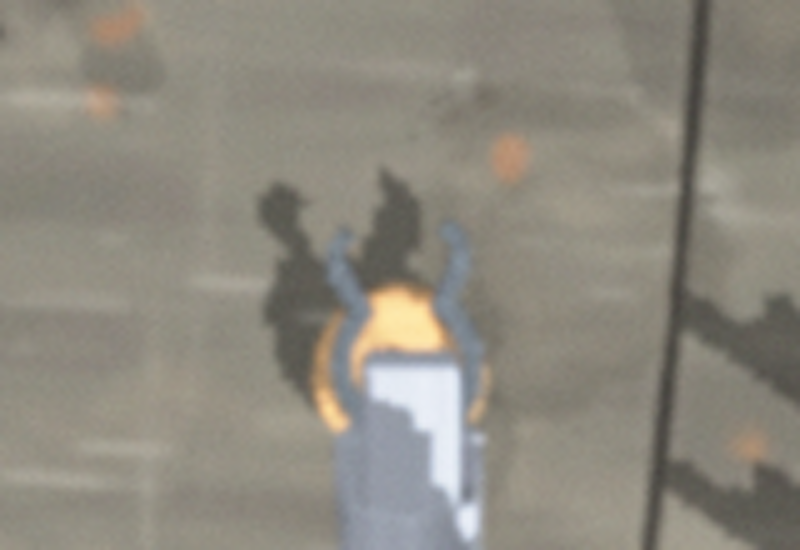

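```bash
python3 - <<'E'
from h import *
v=np.load("st2.npy");st=dict(position=v[:3],ee_rot=v[3:])
Q=lambda u,v:(234+u/5,109+v/5)
for n,p in dict(flareL_out=(329,265),flareR_out=(469,258),tipL=(343,228),tipR=(450,222),notchL=(347,262),notchR=(452,257),narrowL=(363,300),narrowR=(440,295),sideLo=(330,360),sideRo=(487,355),eyetop=(403,287)).items(): print(n,wonz(Q(*p),18,st)[:2])
E
python3 - <<'E'
import cv2,numpy as np
a=cv2.imread("pics/scene2.png");b=cv2.imread("pics/side2.png")
A=cv2.resize(a[120:280,290:390],None,fx=3.75,fy=3.75,interpolation=cv2.INTER_CUBIC)
B=cv2.resize(b[130:290,250:350],None,fx=3.75,fy=3.75,interpolation=cv2.INTER_CUBIC)
cv2.imwrite("pics/c5.png",np.hstack([A,B]))
E
```

```text
flareL_out [ 583.1111 -169.8894]
flareR_out [ 586.9888 -203.8463]
tipL [ 592.413  -172.7948]
tipR [ 595.5122 -198.624 ]
notchL [ 584.1133 -174.2372]
notchR [ 586.9589 -199.6951]
narrowL [ 574.95   -178.6766]
narrowR [ 577.3841 -197.4094]
sideLo [ 559.4398 -171.3876]
sideRo [ 563.1705 -210.0036]
eyetop [ 578.7839 -188.2516]
```

View pics/c5.png

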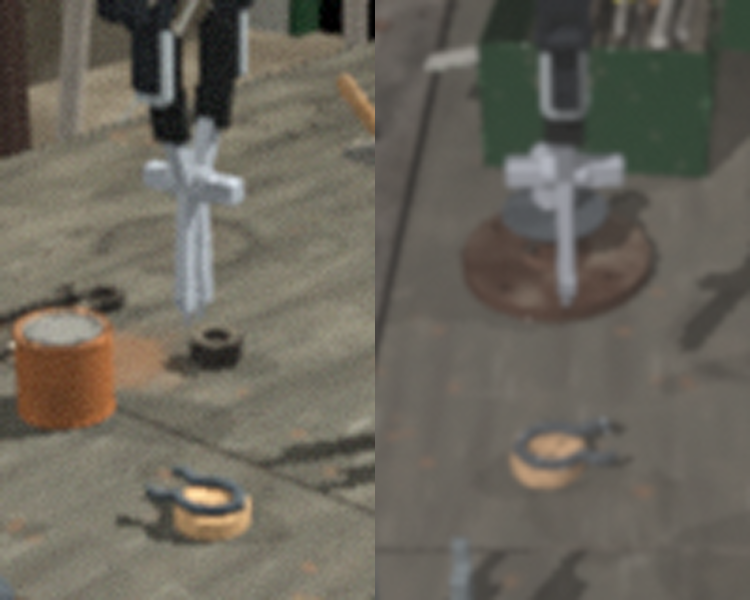

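```bash
python3 - <<'E'
from h import *
S=lambda u,v:np.array([290+u/3.75,120+v/3.75]); D=lambda u,v:np.array([250+(u-375)/3.75,130+v/3.75])
for n,a,b in [("tip",(190,318),(567,304)),("barL",(240,190),(510,172)),("barR",(148,172),(622,167)),("ringL",(150,493),(605,424)),("ringR",(178,471),(616,460))]: print(n,*tri(S(*a),D(*b)))
st=arm.read_state();print(st["position"])
E
```

```text
tip [ 572.1433 -195.1731  120.5793] 0.7640511769182012
barL [ 542.3089 -198.356   203.824 ] 0.6134322476087846
barR [ 600.386  -190.5892  203.2005] 0.13526790485803986
ringL [ 588.9919 -172.7462   13.6942] 0.6532368133325122
ringR [ 595.648  -204.0784   13.0217] 0.828679726687426
[ 570.1768 -192.4865  250.1279]
```

Request:
step_arm:
  motion:
    - {"dr":[0,0,-0.05],"slide":[2,-0.5,6],"jaw":55}
    - {"dr":[0,0,-0.1],"slide":[5,-1.5,18],"jaw":55}
    - {"dr":[0,0,-0.2],"slide":[8,-2.5,35],"jaw":55}
    - {"dr":[0,0,-0.3],"slide":[12,-3.5,54],"jaw":55}
    - {"dr":[0,0,-0.36],"slide":[15,-4.3,71],"jaw":55}
    - {"dr":[0,0,-0.36],"slide":[15,-4.3,83],"jaw":55}
    - {"dr":[0,0,-0.36],"slide":[15,-4.3,89],"jaw":55}
    - {"dr":[0,0,-0.36],"slide":[15,-4.3,90],"jaw":55}

```text
clock: 7.35
position: [585.0, -187.1, 160.1]
ee_rot: [0.998, 0.057, -0.0, 0.0]
contact_force: [0.2, 0.3, -1.9]
gripper_width: 55.1
grasp_force: 4.0
```

```bash
python3 - <<'E'
from h import *
for i in range(4): optics.camera_info("wrist"); optics.get_image("side")
st=arm.read_state();im=optics.get_image("wrist");np.save("st3.npy",np.r_[st["position"],st["ee_rot"]])
cv2.imwrite("pics/w3.png",im)
sc=optics.get_image("scene");sd=optics.get_image("side");cv2.imwrite("pics/scene3.png",sc);cv2.imwrite("pics/side3.png",sd)
print(st["position"],st["contact_force"],st["gripper_width"],R.from_quat(st["ee_rot"]).as_matrix()[:,0])
W=cv2.resize(im[130:220,276:356],None,fx=5,fy=5,interpolation=cv2.INTER_CUBIC)
A=cv2.resize(sc[205:275,310:380],(280,280),interpolation=cv2.INTER_CUBIC)
B=cv2.resize(sd[205:275,265:335],(280,280),interpolation=cv2.INTER_CUBIC)
c=np.zeros((560,680,3),np.uint8);c[:450,:400]=W;c[:280,400:]=A;c[280:,400:]=B
cv2.imwrite("pics/c6.png",c)
E
```

```text
[ 585.4011 -187.1495  161.1117] [ 0.0503  0.0292 -1.4221] 55.08024057950612 [0.9936 0.1129 0.0015]
```

View pics/c6.png

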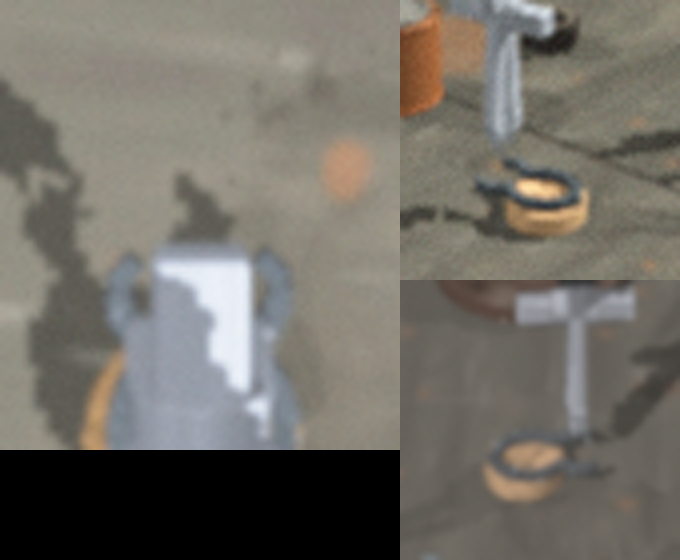

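```bash
python3 - <<'E'
from h import *
S=lambda u,v:np.array([310+(u-400)/4,205+v/4]); D=lambda u,v:np.array([265+(u-400)/4,205+(v-280)/4])
for n,a,b in [("tip",(502,142),(578,431)),("ringL",(481,184),(599,436)),("ringR",(508,160),(605,470))]: print(n,*tri(S(*a),D(*b)))
v=np.load("st3.npy");st=dict(position=v[:3],ee_rot=v[3:])
Q=lambda u,v:(276+u/5,130+v/5)
for n,p in dict(fl=(105,300),fr=(292,298),tl=(130,255),tr=(266,249)).items(): print(n,wonz(Q(*p),18,st)[:2])
s=arm.read_state();print(s["position"])
for z in (12,15,33,37,161-124+78): print(z, wproj([585.4,-187.1,z],st))
# side-view tip pixel profile
im=cv2.imread("pics/side3.png"); c=proj("side",[585,-187,37]); print(c, proj("scene",[585,-187,37]))
u=int(round(309.5))
print(im[232:252,304:316].mean(2).astype(int))
sc=cv2.imread("pics/scene3.png");print(sc[230:250,328:342].mean(2).astype(int))
E
```

```text
tip [ 587.1972 -191.9111   32.5244] 0.18270711558579933
ringL [ 594.7084 -176.6173   12.4335] 1.5960129867128217
ringR [ 599.1491 -204.9789   13.5368] 1.250847958323618
fl [ 583.4317 -168.9377]
fr [ 587.8029 -204.1625]
tl [ 592.6306 -172.7779]
tr [ 596.6504 -198.1009]
[ 585.2391 -187.1228  160.8569]
12 [316.2499 188.6483]
15 [316.2474 189.3524]
33 [316.2315 193.8863]
37 [316.2276 194.9721]
115 [316.1247 224.4886]
[308.6796 239.5644] [334.896 239.918]
[[104 109 130 154 159 152 141 119 101  95  94  95]
 [104 109 132 155 159 152 140 119 101  96  95  95]
 [103 109 133 155 159 152 141 120 102  97  96  96]
 [103 108 131 154 159 152 141 120 101  96  96  96]
 [103 107 125 149 158 154 144 123 103  97  96  97]
 [104 106 117 143 158 158 150 128 105  98  98  98]
 [106 108 115 137 151 152 146 127 106 100 100 100]
 [107 110 115 131 139 138 134 120 104 100 100 102]
 [108 110 114 131 141 136 130 118 104 100 100 100]
 [107 109 113 131 144 136 130 118 102  96  97  98]
 [104 105 107 120 133 127 121 111  95  87  88  91]
 [ 99 101 100 105 115 108 102  98  86  76  76  81]
 [ 94  95  92  90  91  87  86  95
[... 856 characters left out ...]
7 110 114 114 123 148 156 137 123 115 115 107 105]
 [116 113 119 117 116 123 134 140 128 115 118 109 117 120]
 [116 116 115 110 115 115 123 121 121 115 111 107 118 121]
 [112 115 117 112 120 118 118 113 117 112 109 118 118 119]
 [116 113 116 107 112 108 109 111 112 115 113 111 116 118]
 [112 107 111 106 103 109 112 108 109 117 123 115 121 123]
 [106 107 102 106 107 110 113 105 100 102 107 117 122 121]
 [ 99 103 104 107 113 118 117  97  77  75  83 103 119 125]
 [ 96 101 106 107 117 117 122 104  77  65  72  79 112 116]
 [104 106 111 112 118 127 123 112 100  90  84  84  79  89]
 [112 109 120 120 118 122 117 124 116 114 106  94  75  70]
 [107 111 120 121 122 121 121 119 119 118 110 114 108 100]]
```

The pliers are centred on the gap to within about 1 mm in x and y, and their yaw matches the ring (about 0.11). The bar end hides the gap itself. The ring flares are at crop (105,300) and (292,298). I'm lowering the pins slowly.

Request:
step_arm:
  motion:
    - {"dr":[0,0,0],"slide":[0,-0.5,2],"jaw":55}
    - {"dr":[0,0,0],"slide":[0,-0.5,5],"jaw":55}
    - {"dr":[0,0,0],"slide":[0,-0.5,8],"jaw":55}
    - {"dr":[0,0,0],"slide":[0,-0.5,11],"jaw":55}
    - {"dr":[0,0,0],"slide":[0,-0.5,14],"jaw":55}
    - {"dr":[0,0,0],"slide":[0,-0.5,17],"jaw":55}
    - {"dr":[0,0,0],"slide":[0,-0.5,19.5],"jaw":55}
    - {"dr":[0,0,0],"slide":[0,-0.5,20.5],"jaw":55}

```text
clock: 8.7
position: [584.9, -186.6, 139.6]
ee_rot: [0.998, 0.057, -0.0, -0.0]
contact_force: [-0.2, 0.4, -1.6]
gripper_width: 55.1
grasp_force: 4.0
```

```bash
python3 - <<'E'
from h import *
st=arm.read_state();print(st["position"],st["contact_force"],st["wrist_torque"],st["gripper_width"],st["grasp_force"])
im=optics.get_image("side");cv2.imwrite("pics/side4.png",im)
sc=optics.get_image("scene");cv2.imwrite("pics/scene4.png",sc)
print(proj("side",[585.4,-187,15]),proj("side",[585.4,-187,22]))
print(im[234:258,300:322].mean(2).astype(int))
E
```

```text
[ 584.9043 -186.5525  139.5934] [-0.2037  0.4184 -1.5844] [-0.018  -0.0392 -0.0328] 55.12178299884427 3.9867557560501155
[308.9597 247.2873] [308.9297 244.8529]
[[ 99 100 101 102 102 103 115 137 150 148 133 112  99  96  95  96  95  96
   98  98  96  87]
 [100 101 101 101 101 103 117 139 150 149 133 112  99  96  95  96  97  97
   97  93  87  80]
 [ 99 100 102 102 102 106 122 141 150 148 133 112  99  97  96  96  96  97
   91  83  76  72]
 [100 100 101 102 103 109 127 144 151 148 133 113 100  97  97  97  96  94
   85  75  71  69]
 [100 101 102 103 105 115 135 149 152 148 133 113 102 100 100  98  93  87
   80  72  71  69]
 [ 99 100 101 103 108 117 139 152 154 148 133 114 102  99  98  93  83  76
   73  71  71  70]
 [ 99  99 101 103 108 117 136 148 152 148 133 112 100  95  90  82  75  71
   71  70  70  70]
 [ 97  98 100 102 107 114 132 146 152 148 131 108  95  88  80  73  70  70
   70  69  69  70]
 [ 96  98  98 100 103 110 130 150 155 148 129 101  84  77  73  70  70  69
   70  70  70  71]
 [ 95  97  98  97  96 103 123 150 159 149 128  97  75  69  69  70  70  70
   69  70  71  78]
 [ 97  98
[... 593 characters left out ...]
9  93  89  86  90  95  98 100
  101 102 102 100]
 [134 123 108  95  87  87  89  96 102 101  97  91  88  84  87  93  94  92
   95 100 101 100]
 [105  97  89  81  80  84  89  94  97  94  91  88  83  78  79  85  84  82
   90  98 101 101]
 [ 90  87  83  82  83  86  87  90  91  87  85  83  77  75  76  77  81  87
   95 100 102 100]
 [101  95  91  90  91  88  85  89  90  87  86  85  82  81  82  84  90  96
   99 101 102 102]
 [116 109 102  99  95  91  89  92  93  91  91  90  91  91  90  91  93  97
  101 101 101 101]
 [122 116 107 101  97  94  93  93  93  93  92  93  94  94  93  94  94  97
   99 100 100  98]
 [119 112 104  98  95  93  91  91  92  93  93  94  93  95  94  95  97 100
  101 102 100  98]]
```

No contact, and the pins are in the gap, with the origin at about 14 mm. Squeezing slowly.

Request:
step_arm:
  motion:
    - {"dr":[0,0,0],"slide":[0,0,0],"jaw":52}
    - {"dr":[0,0,0],"slide":[0,0,0],"jaw":49}
    - {"dr":[0,0,0],"slide":[0,0,0],"jaw":46}
    - {"dr":[0,0,0],"slide":[0,0,0],"jaw":43}
    - {"dr":[0,0,0],"slide":[0,0,0],"jaw":40}
    - {"dr":[0,0,0],"slide":[0,0,0],"jaw":37}
    - {"dr":[0,0,0],"slide":[0,0,0],"jaw":34}
    - {"dr":[0,0,0],"slide":[0,0,0],"jaw":31}

```text
clock: 9.8
position: [585.4, -186.7, 140.0]
ee_rot: [0.998, 0.057, 0.0, 0.0]
contact_force: [0.9, -1.0, -0.3]
gripper_width: 31.3
grasp_force: 12.5
```

Request:
step_arm:
  motion:
    - {"dr":[0,0,0],"slide":[0,0,0],"jaw":30}
    - {"dr":[0,0,0],"slide":[0,0,0],"jaw":29}
    - {"dr":[0,0,0],"slide":[0,0,0],"jaw":28}
    - {"dr":[0,0,0],"slide":[0,0,0],"jaw":27}
    - {"dr":[0,0,0],"slide":[0,0,0],"jaw":26}
    - {"dr":[0,0,0],"slide":[0,0,0],"jaw":26}
    - {"dr":[0,0,0],"slide":[0,0,0],"jaw":26}
    - {"dr":[0,0,0],"slide":[0,0,0],"jaw":26}

```text
clock: 10.8
position: [585.0, -186.6, 139.8]
ee_rot: [0.998, 0.057, 0.0, 0.0]
contact_force: [1.0, -0.4, 0.1]
gripper_width: 27.2
grasp_force: 49.2
```

```bash
python3 - <<'E'
from h import *
st=arm.read_state();print(st["position"],st["contact_force"],st["wrist_torque"],st["gripper_width"],st["grasp_force"])
im=optics.get_image("wrist");cv2.imwrite("pics/w5.png",im)
np.save("st5.npy",np.r_[st["position"],st["ee_rot"]])
cv2.imwrite("pics/scene5.png",optics.get_image("scene"));cv2.imwrite("pics/side5.png",optics.get_image("side"))
E
```

```text
[ 585.0172 -186.584   139.8409] [ 0.9787 -0.4108  0.1497] [-0.3084 -0.3095  0.0087] 27.21350077283267 49.16328073013574
```

Request:
step_arm:
  motion:
    - {"dr":[0,0,0],"slide":[0,0,0],"jaw":26.5}
    - {"dr":[0,0,0],"slide":[0,0,-1],"jaw":26.5}
    - {"dr":[0,0,0],"slide":[0,0,-4],"jaw":26.5}
    - {"dr":[0,0,0],"slide":[0,0,-9],"jaw":26.5}
    - {"dr":[0,0,0],"slide":[0,0,-15],"jaw":26.5}
    - {"dr":[0,0,0],"slide":[0,0,-22],"jaw":26.5}
    - {"dr":[0,0,0],"slide":[0,0,-27],"jaw":26.5}
    - {"dr":[0,0,0],"slide":[0,0,-30],"jaw":26.5}

```text
clock: 11.95
position: [585.1, -186.6, 170.3]
ee_rot: [0.998, 0.057, 0.0, 0.0]
contact_force: [-0.2, -0.2, -1.9]
gripper_width: 27.1
grasp_force: 48.8
```

```bash
python3 - <<'E'
from h import *
st=arm.read_state();print(st["position"],st["contact_force"],st["wrist_torque"],st["gripper_width"],st["grasp_force"])
im=optics.get_image("wrist");sc=optics.get_image("scene");sd=optics.get_image("side")
for n,i in dict(w6=im,scene6=sc,side6=sd).items(): cv2.imwrite(f"pics/{n}.png",i)
np.save("st6.npy",np.r_[st["position"],st["ee_rot"]])
W5=cv2.imread("pics/w5.png")
r=lambda i,x,y,w,h,W,H:cv2.resize(i[y:y+h,x:x+w],(W,H),interpolation=cv2.INTER_CUBIC)
c=np.zeros((600,800,3),np.uint8)
c[:300,:400]=r(W5,256,120,120,90,400,300)
c[300:,:400]=r(im,256,120,120,90,400,300)
c[:300,400:]=r(sc,290,195,100,75,400,300)
c[300:,400:]=r(sd,258,195,100,75,400,300)
cv2.imwrite("pics/c7.png",c)
E
```

```text
[ 585.0602 -186.5776  170.3106] [-0.1673 -0.174  -1.9426] [-0.042   0.0545  0.0027] 27.138477076914015 48.81785546662286
```

View pics/c7.png

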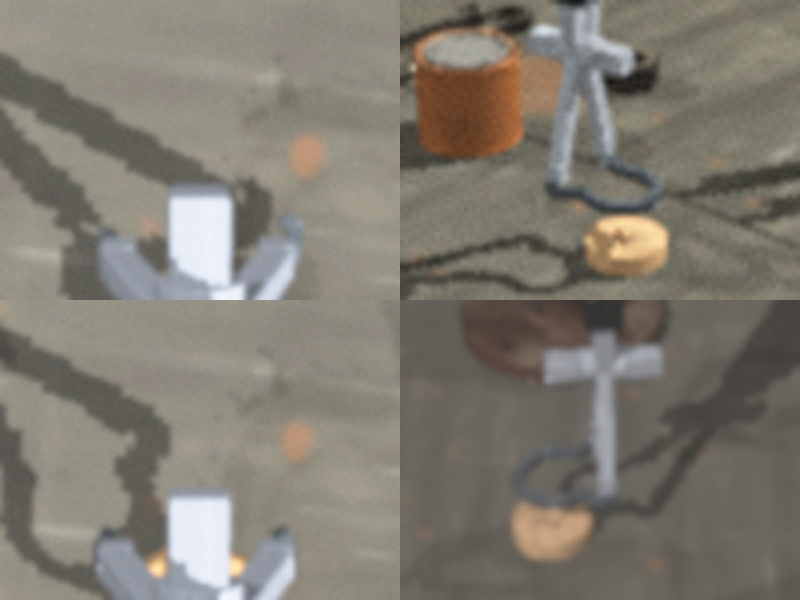

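The ring is spread and held on both pins. In the scene crop, the pins are at (557,190) and (605,160), and the seat is empty below. Next I estimate where the eye and the axle sit relative to the TCP.

```bash
python3 - <<'E'
from h import *
v=np.load("st6.npy");tcp=v[:3]
yaw=.114;ex=np.array([np.cos(yaw),np.sin(yaw),0]);ey=np.array([-np.sin(yaw),np.cos(yaw),0]);ez=np.array([0,0,1.])
S=lambda u,v:np.array([290+(u-400)/4,195+v/4]); D=lambda u,v:np.array([258+(u-400)/4,195+(v-300)/4])
t=np.linspace(0.9,2*np.pi-.9,150)
def ext(n,c,Rr,b):
    x=ex*np.cos(b)+ez*np.sin(b); z=np.cross(x,ey)
    P=[c+Rr*(np.cos(a)*x+np.sin(a)*ey)+h*z for a in t for h in (0,6)]
    return np.array([proj(n,p) for p in P])
def f(q):
    c=q[:3];b=q[3]
    s=ext("scene",c,22.,b);d=ext("side",c,22.,b)
    return np.r_[s[:,0].max()-S(663,0)[0],s[:,1].max()-S(0,212)[1],d[:,0].min()-D(512,0)[0],d[:,1].min()-D(0,446)[1],d[:,1].max()-D(0,508)[1],(b-.05)*3]
r=least_squares(f,[560,-189,42,.1],diff_step=1e-4);print(r.x,r.fun,"eye-tcp",r.x[:3]-tcp)
# axle in wrist view 1
v=np.load("st1.npy");st=dict(position=v[:3],ee_rot=v[3:]);print("axle wrist1",wonz((37*.8,238*.8),92,st))
E
```

```text
Traceback (most recent call last):
  File "h.py", line 7, in proj
    c=optics.camera_info(n); p=np.array(c["view"])@np.r_[P,1]; K=np.array(c["camera_matrix"])
ValueError: time passes only in moves, steps and waits
```

```bash
sed -i 's/^def proj/import functools\n@functools.lru_cache(None)\ndef ci(n): return optics.camera_info(n)\ndef proj/; s/c=optics.camera_info(/c=ci(/' h.py; cat > ring.py <<'E'
from h import *
yaw=.114;ex=np.array([np.cos(yaw),np.sin(yaw),0]);ey=np.array([-np.sin(yaw),np.cos(yaw),0]);ez=np.array([0,0,1.])
t=np.linspace(0.9,2*np.pi-.9,150)
def ext(n,c,Rr,b):
    x=ex*np.cos(b)+ez*np.sin(b); z=np.cross(x,ey)
    return np.array([proj(n,c+Rr*(np.cos(a)*x+np.sin(a)*ey)+h*z) for a in t for h in (0,6)])
E
python3 - <<'E'
from ring import *
tcp=np.load("st6.npy")[:3]
S=lambda u,v:np.array([290+(u-400)/4,195+v/4]); D=lambda u,v:np.array([258+(u-400)/4,195+(v-300)/4])
def f(q):
    c=q[:3];b=q[3]
    s=ext("scene",c,22.,b);d=ext("side",c,22.,b)
    return np.r_[s[:,0].max()-S(663,0)[0],s[:,1].max()-S(0,212)[1],d[:,0].min()-D(512,0)[0],d[:,1].min()-D(0,446)[1],d[:,1].max()-D(0,508)[1],(b-.05)*3]
r=least_squares(f,[560,-189,42,.1],diff_step=1e-4);print(r.x,r.fun,"eye-tcp",r.x[:3]-tcp)
v=np.load("st1.npy");st=dict(position=v[:3],ee_rot=v[3:]);print("axle wrist1",wonz((37*.8,238*.8),92,st))
E
```

```text
[ 558.6702 -191.0963   38.4374    0.0864] [-0.1016 -0.0496 -0.0953  0.0367  0.0255  0.1091] eye-tcp [ -26.39     -4.5187 -131.8732]
axle wrist1 [550.8375  14.497   92.    ]
```

Request:
step_arm:
  motion:
    - {"dr":[0,0,0],"slide":[0,0,-3],"jaw":26.5}
    - {"dr":[0,0,0],"slide":[0,0,-10],"jaw":26.5}
    - {"dr":[0,0,0],"slide":[0,-2,-20],"jaw":26.5}
    - {"dr":[0,0,0],"slide":[1,-7,-32],"jaw":26.5}
    - {"dr":[0,0,0],"slide":[2,-17,-45],"jaw":26.5}
    - {"dr":[0,0,0],"slide":[3,-31,-57],"jaw":26.5}
    - {"dr":[0,0,0],"slide":[4,-48,-66],"jaw":26.5}
    - {"dr":[0,0,0],"slide":[6,-68,-71],"jaw":26.5}

```text
clock: 13.1
position: [583.2, -116.9, 241.6]
ee_rot: [0.998, 0.057, 0.0, -0.0]
contact_force: [-0.4, 1.0, -2.0]
gripper_width: 27.1
grasp_force: 48.8
```

Request:
step_arm:
  motion:
    - {"dr":[0,0,0],"slide":[2,-22,-1],"jaw":26.5}
    - {"dr":[0,0,0],"slide":[4,-45,-1],"jaw":26.5}
    - {"dr":[0,0,0],"slide":[6,-67,-1],"jaw":26.5}
    - {"dr":[0,0,0],"slide":[8,-88,-1],"jaw":26.5}
    - {"dr":[0,0,0],"slide":[9,-106,-1],"jaw":26.5}
    - {"dr":[0,0,0],"slide":[10,-120,-1],"jaw":26.5}
    - {"dr":[0,0,0],"slide":[11,-129,-1],"jaw":26.5}
    - {"dr":[0,0,0],"slide":[11,-132,-1],"jaw":26.5}

```text
clock: 14.1
position: [579.3, 14.5, 241.8]
ee_rot: [0.998, 0.057, -0.0, 0.0]
contact_force: [0.1, 0.2, -1.9]
gripper_width: 26.8
grasp_force: 48.8
```

```bash
python3 - <<'E'
from ring import *
for i in range(3): optics.get_image("side")
st=arm.read_state();print(st["clock"],st["position"],st["contact_force"],st["gripper_width"],st["grasp_force"],R.from_quat(st["ee_rot"]).as_matrix()[:,0])
np.save("st7.npy",np.r_[st["position"],st["ee_rot"]])
sc=optics.get_image("scene");sd=optics.get_image("side");w=optics.get_image("wrist")
for n,i in dict(w7=w,scene7=sc,side7=sd).items(): cv2.imwrite(f"pics/{n}.png",i)
e=st["position"]+[-25.5,-3.6,-132]
for n,i in (("scene",sc),("side",sd)):
    q=ext(n,e,22.,.09);print(n,"pred ring extents",q.min(0),q.max(0),"axle",proj(n,[553.85,10.05,92]))
    a=proj(n,[553.85,10.05,98]).astype(int);x0,y0=a[0]-22,a[1]-20
    print("origin col",x0,"row",y0)
    for row in i[y0:y0+40,x0:x0+44].mean(2).astype(int): print(" ".join(f"{v:3d}" for v in row))
E
```

```text
14.25 [579.2802  13.8136 241.7801] [-1.0146 -0.46   -1.1436] 26.776856469458615 48.81898696068674 [ 0.9936  0.1125 -0.0001]
scene pred ring extents [259.502  239.6819] [284.7453 256.1426] axle [272.9275 257.8861]
origin col 250 row 234
124 137 144 155 181 184 174 142 126 130 124 121 117 120 121 121 124 120 128 160 187 184 163  99  69  66  65  71  70  66  68  66  61  63  63  69  66  64  71  64  72  72  59  64
124 143 139 153 174 180 169 130 123 117 121 124 116 114 120 120 120 118 121 147 174 183 167 110  73  67  66  68  64  64  57  67  66  66  57  66  67  64  68  72  64  62  70  62
127 140 142 157 172 177 160 124 117 116 112 115 117 115 118 118 121 122 128 139 174 181 165 114  69  61  65  64  59  64  61  65  65  65  67  70  65  67  74  68  70  75  78  72
127 144 147 163 175 182 153 123 111 117 115 115 117 115 120 121 128 118 125 145 163 162 151 105  75  63  69  67  64  63  63  64  66  65  65  70  80  77  90  96  91  99 102  99
127 147 148 172 181 173 149 119 113 120 115 116 122 127 123 125 126 118 111 128 138 114 104  93  84  77  87  79  67  69  67  76  70  76  77  84 102 100 107 111 
[... 12626 characters left out ...]
  93  93  93  93  94  94  93  92  91  90  88  89  90  90  90  92 105 124 140 150 149 142 134 124 111  98  85  74  71  75  84  89  91  92  92  84  73  65  66  68  69  70  72
 94  93  93  94  94  93  93  92  91  89  88  86  86  86  86  86  86  90 100 118 133 133 124 116 105  92  81  75  76  81  85  90  92  92  93  92  85  76  68  67  68  70  70  72
 94  95  94  95  94  94  91  89  87  85  85  85  85  85  85  84  84  85  88  95 101 101  97  89  84  79  76  79  85  90  92  93  93  93  93  92  84  76  70  68  68  69  71  71
 96  96  96  95  95  90  87  82  80  82  85  85  85  85  85  85  85  85  86  88  89  88  86  83  81  81  84  88  92  93  94  94  94  94  94  90  81  72  70  70  70  69  70  70
```

Ring and axle are nearly concentric in both views (axle centre at scene col 272.4 and side col 297.2; ring centre at side col ~297.05). I'm making a small correction and starting the descent slowly while watching the force.

Request:
step_arm:
  motion:
    - {"dr":[0,0,0],"slide":[-0.9,-0.8,2],"jaw":26.5}
    - {"dr":[0,0,0],"slide":[-0.9,-0.8,5],"jaw":26.5}
    - {"dr":[0,0,0],"slide":[-0.9,-0.8,8],"jaw":26.5}
    - {"dr":[0,0,0],"slide":[-0.9,-0.8,11],"jaw":26.5}
    - {"dr":[0,0,0],"slide":[-0.9,-0.8,14],"jaw":26.5}
    - {"dr":[0,0,0],"slide":[-0.9,-0.8,17],"jaw":26.5}
    - {"dr":[0,0,0],"slide":[-0.9,-0.8,19.5],"jaw":26.5}
    - {"dr":[0,0,0],"slide":[-0.9,-0.8,21],"jaw":26.5}

```text
clock: 15.4
position: [578.3, 14.7, 220.6]
ee_rot: [0.998, 0.057, -0.0, 0.0]
contact_force: [-0.7, -0.1, -1.4]
gripper_width: 26.8
grasp_force: 48.8
```

```bash
python3 - <<'E'
from h import *
sd=optics.get_image("side");sc=optics.get_image("scene");cv2.imwrite("pics/side8.png",sd);cv2.imwrite("pics/scene8.png",sc)
st=arm.read_state();print(st["clock"],st["position"],st["contact_force"],st["wrist_torque"],st["gripper_width"],st["grasp_force"])
print("side rows160- cols 282-")
for row in sd[160:182,282:314].mean(2).astype(int): print(" ".join(f"{v:3d}" for v in row))
print("scene rows 244 cols 255")
for row in sc[244:272,255:292].mean(2).astype(int): print(" ".join(f"{v:3d}" for v in row))
E
```

```text
15.5 [578.2201  14.7538 220.6336] [ 0.5861 -0.6818 -2.0509] [-0.0429  0.0151  0.0106] 27.0512974710525 48.818798444699496
side rows160- cols 282-
 61  60  60  60  61  60  60  59  60  60  60  59  60  61  61  60  61  61  60  60  60  61  76 115 147 160 156 130  91  66  61  59
 59  61  61  60  61  60  59  60  59  59  60  60  60  60  61  60  61  60  61  59  61  62  80 118 148 160 156 130  93  67  60  61
 60  61  62  61  60  60  60  61  60  59  60  60  60  60  61  60  60  61  60  61  61  64  83 122 151 160 157 133  95  68  60  60
 61  61  62  61  59  60  60  60  60  60  59  60  60  60  60  61  61  60  61  61  61  65  85 121 149 159 157 134  98  69  61  60
 61  61  60  60  61  61  61  60  59  61  61  61  63  64  65  65  64  64  63  64  66  73  90 119 145 157 157 136  99  70  60  60
 61  61  60  61  60  60  60  61  60  63  64  70  73  75  77  77  74  73  74  75  76  78  88 113 140 155 157 138 102  70  60  60
 60  61  61  61  61  60  61  60  65  70  77  84  87  88  89  90  89  87  86  84  79  75  78 102 135 155 157 140 104  71  61  60
 60  60  61  60  61  61  64  69  76  84  89  96 103 104 10
[... 5329 characters left out ...]
  83  78  72  68  62  57  58  62  51  59  65  71  77  87  93 123 136 118 104 112 121 124 127 125 126 132 137
121 117 115 117 115 121 118 121 123 114  98  99  98  90  95  94  92  92  94  98  97  97  95 105 124 155 153 121 111 122 121 120 125 124 133 138 139
120 118 115 117 119 114 119 114 117 112 106 110 112 112 114 112 115 119 119 116 113 110 102 122 157 178 165 124 116 120 118 122 129 124 130 135 129
123 120 120 119 120 120 120 121 117 115 109 107 108 111 118 120 121 126 119 117 114 115 119 135 173 185 166 125 114 115 118 123 124 117 130 120 123
119 114 120 116 114 118 117 113 114 114 116 108 112 105 112 116 119 115 121 111 116 122 134 153 176 186 170 128 116 120 116 117 118 122 123 123 116
```

The axle top now shows inside the ring's eye with no contact force. Continuing down with a slight y trim.

Request:
step_arm:
  motion:
    - {"dr":[0,0,0],"slide":[0.3,0.7,2],"jaw":26.5}
    - {"dr":[0,0,0],"slide":[0.3,0.7,4],"jaw":26.5}
    - {"dr":[0,0,0],"slide":[0.3,0.7,7],"jaw":26.5}
    - {"dr":[0,0,0],"slide":[0.3,0.7,10],"jaw":26.5}
    - {"dr":[0,0,0],"slide":[0.3,0.7,13],"jaw":26.5}
    - {"dr":[0,0,0],"slide":[0.3,0.7,16],"jaw":26.5}
    - {"dr":[0,0,0],"slide":[0.3,0.7,19],"jaw":26.5}
    - {"dr":[0,0,0],"slide":[0.3,0.7,20],"jaw":26.5}

```text
clock: 16.5
position: [578.6, 14.1, 200.5]
ee_rot: [0.998, 0.056, -0.0, 0.0]
contact_force: [0.8, -0.0, -2.0]
gripper_width: 26.8
grasp_force: 48.8
```

```bash
python3 - <<'E'
from h import *
st=arm.read_state();print(st["clock"],st["position"],st["contact_force"],st["wrist_torque"],st["gripper_width"],st["grasp_force"])
E
```

```text
16.5 [578.5728  14.0713 200.5232] [ 0.8425 -0.0112 -2.0086] [ 0.0181 -0.0021  0.0383] 26.760365466937262 48.818732905201614
```

No contact. Down another 18 mm.

Request:
step_arm:
  motion:
    - {"dr":[0,0,0],"slide":[0,0,2],"jaw":26.5}
    - {"dr":[0,0,0],"slide":[0,0,5],"jaw":26.5}
    - {"dr":[0,0,0],"slide":[0,0,8],"jaw":26.5}
    - {"dr":[0,0,0],"slide":[0,0,11],"jaw":26.5}
    - {"dr":[0,0,0],"slide":[0,0,13.5],"jaw":26.5}
    - {"dr":[0,0,0],"slide":[0,0,15.5],"jaw":26.5}
    - {"dr":[0,0,0],"slide":[0,0,17],"jaw":26.5}
    - {"dr":[0,0,0],"slide":[0,0,18],"jaw":26.5}

```text
clock: 17.5
position: [578.7, 14.1, 182.7]
ee_rot: [0.998, 0.057, 0.0, 0.0]
contact_force: [-0.0, 0.4, -1.7]
gripper_width: 26.9
grasp_force: 48.8
```

```bash
python3 - <<'E'
from h import *
st=arm.read_state();print(st["clock"],st["position"],st["contact_force"],st["wrist_torque"],st["gripper_width"],st["grasp_force"])
E
```

```text
17.5 [578.7084  14.0961 182.736 ] [-0.0158  0.4445 -1.6884] [-0.0489 -0.0183  0.0345] 26.93726767316695 48.8184689800255
```

Request:
step_arm:
  motion:
    - {"dr":[0,0,0],"slide":[0,0,0.7],"jaw":26.5}
    - {"dr":[0,0,0],"slide":[0,0,1.5],"jaw":26.5}
    - {"dr":[0,0,0],"slide":[0,0,2.2],"jaw":26.5}
    - {"dr":[0,0,0],"slide":[0,0,3],"jaw":26.5}
    - {"dr":[0,0,0],"slide":[0,0,3.7],"jaw":26.5}
    - {"dr":[0,0,0],"slide":[0,0,4.5],"jaw":26.5}
    - {"dr":[0,0,0],"slide":[0,0,5],"jaw":26.5}
    - {"dr":[0,0,0],"slide":[0,0,5],"jaw":26.5}

```text
clock: 18.5
position: [580.3, 14.3, 180.9]
ee_rot: [0.998, 0.057, 0.003, 0.0]
contact_force: [-1.2, 1.0, 9.5]
gripper_width: 27.0
grasp_force: 49.5
```

```bash
python3 - <<'E'
from h import *
st=arm.read_state();print(st["clock"],st["position"],st["contact_force"],st["wrist_torque"],st["gripper_width"],st["grasp_force"])
E
```

```text
18.5 [580.2858  14.2528 180.874 ] [-1.1678  0.9595  9.5012] [ 0.1807  0.6223 -0.0191] 27.038682465901598 49.51786016346887
```

Request:
step_arm:
  motion:
    - {"dr":[0,0,0],"slide":[0,0,0.7],"jaw":26.5}
    - {"dr":[0,0,0],"slide":[0,0,1.5],"jaw":26.5}
    - {"dr":[0,0,0],"slide":[0,0,2.2],"jaw":26.5}
    - {"dr":[0,0,0],"slide":[0,0,3],"jaw":26.5}
    - {"dr":[0,0,0],"slide":[0,0,3.5],"jaw":26.5}
    - {"dr":[0,0,0],"slide":[0,0,4],"jaw":26.5}
    - {"dr":[0,0,0],"slide":[0,0,4],"jaw":26.5}
    - {"dr":[0,0,0],"slide":[0,0,4],"jaw":26.5}

```text
clock: 19.5
position: [582.4, 14.4, 180.4]
ee_rot: [0.998, 0.058, 0.006, 0.0]
contact_force: [-3.7, 2.5, 19.9]
gripper_width: 27.2
grasp_force: 50.0
```

```bash
python3 - <<'E'
from h import *
st=arm.read_state();print(st["clock"],st["position"],st["contact_force"],st["wrist_torque"],st["gripper_width"],st["grasp_force"],st["ee_rot"])
sd=optics.get_image("side");sc=optics.get_image("scene");cv2.imwrite("pics/side9.png",sd);cv2.imwrite("pics/scene9.png",sc)
print("side rows168- cols 280-")
for row in sd[166:200,278:316].mean(2).astype(int): print(" ".join(f"{v:3d}" for v in row))
for p in ([553,12,92],[553,12,48],[553-24,12,48],[553,12-24,48],[553,12-36,48],[579,14,48],[579,14,54]): print(p,proj("side",p),proj("scene",p))
E
```

```text
19.5 [582.39    14.434  180.4367] [-3.7098  2.4513 19.9327] [ 0.5015  1.0908 -0.0758] 27.173098841804173 50.021766785066575 [0.9983 0.0577 0.0058 0.0003]
side rows168- cols 280-
 80  69  63  60  61  60  60  60  60  61  60  60  60  60  62  63  66  68  69  71  72  70  65  62  61  62  63  77 118 156 167 157 123  81  62  61  60  60
 79  69  63  60  61  60  61  60  60  61  61  60  61  62  68  78  90  96  99 105 106 101  90  78  65  64  66  80 119 156 167 156 123  82  63  61  60  61
 81  70  63  61  60  60  60  60  61  61  62  61  61  69  90 113 129 134 134 138 140 137 126 108  85  70  69  83 120 157 167 157 123  82  63  62  60  59
 83  74  64  62  60  60  61  61  61  62  63  61  66  88 120 145 157 157 150 145 148 151 148 133 109  84  73  84 121 155 166 156 124  81  63  59  60  60
 84  73  64  61  60  60  60  61  61  62  62  62  72 106 142 161 163 158 146 136 141 147 149 145 127  97  73  82 120 152 162 155 124  81  63  60  59  60
 82  69  62  61  60  60  61  60  61  61  62  61  76 113 147 160 159 154 145 140 143 148 149 148 134 102  72  81 118 147 159 155 125  84  62  60  60  60
 82  68  6
[... 3925 characters left out ...]
  95  98  97  96
 72  71  71  73  72  72  71  70  73  73  74  77  80  77  72  71  73  72  72  70  68  67  65  64  62  64  66  69  76  87  99 103 104 102 102 100  98  96
 69  69  68  69  70  69  67  67  68  70  71  75  82  84  83  81  79  77  75  73  71  71  70  70  68  68  71  76  84  96 101 102 102 101 100  98  97  94
[553, 12, 92] [297.3168 170.4891] [272.3888 258.4768]
[553, 12, 48] [297.7515 185.4999] [274.1502 279.575 ]
[529, 12, 48] [288.2616 185.4545] [282.9119 284.6109]
[553, -12, 48] [297.3331 190.7263] [284.124  274.0806]
[553, -24, 48] [297.1181 193.4123] [288.9568 271.4182]
[579, 14, 48] [308.0532 185.1218] [264.2068 274.7963]
[579, 14, 54] [308.028  183.1178] [263.9463 272.0173]
```

Request:
step_arm:
  motion:
    - {"dr":[0,0,0],"slide":[0,0,-1],"jaw":26.5}
    - {"dr":[0,0,0],"slide":[0,0,-2],"jaw":26.5}
    - {"dr":[0,0,0],"slide":[0,0,-3],"jaw":26.5}
    - {"dr":[0,0,0],"slide":[0,0,-4],"jaw":26.5}
    - {"dr":[0,0,0],"slide":[0,0,-4],"jaw":26.5}
    - {"dr":[0,0,0],"slide":[0,0,-4],"jaw":26.5}
    - {"dr":[0,0,0],"slide":[0,0,-4],"jaw":26.5}
    - {"dr":[0,0,0],"slide":[0,0,-4],"jaw":26.5}

```text
clock: 20.6
position: [580.6, 14.4, 180.8]
ee_rot: [0.998, 0.057, 0.003, 0.0]
contact_force: [-0.8, 1.5, 9.7]
gripper_width: 26.9
grasp_force: 49.6
```

```bash
python3 - <<'E'
from ring import *
st=arm.read_state();print(st["clock"],st["position"],st["contact_force"],st["wrist_torque"],st["gripper_width"],st["grasp_force"],st["ee_rot"])
tcp=np.load("st6.npy")[:3]
S=lambda u,v:np.array([290+(u-400)/4-.37,195+v/4-.37]); D=lambda u,v:np.array([258+(u-400)/4-.37,195+(v-300)/4-.37])
def f(q):
    c=q[:3];b=q[3]
    s=ext("scene",c,24.,b);d=ext("side",c,24.,b)
    return np.r_[s[:,0].max()-S(663,0)[0],s[:,1].max()-S(0,212)[1],d[:,0].min()-D(512,0)[0],d[:,1].min()-D(0,446)[1],d[:,1].max()-D(0,508)[1],(b-.05)*3]
r=least_squares(f,[560,-189,42,.1],diff_step=1e-4);print(r.x,r.fun,"eye-tcp",r.x[:3]-tcp)
# pin/lever columns: bottom of levers relative to ring, scene, now
sc=optics.get_image("scene");cv2.imwrite("pics/scene10.png",sc)
print("scene rows 256 cols 250")
for row in sc[256:292,250:294].mean(2).astype(int): print(" ".join(f"{v:3d}" for v in row))
q=lambda *p:proj("scene",p).round(1)
ax=np.array([553,12.5])
for b in (0,.1):
  e=ext("scene",np.r_[ax,48],24,b);print(b,e.min(0),e.max(0))
p=np.r_[ax,0]+25*ex
for s in (1,-1):
    for z in (48,54): print("pin",s,z,q(*(p+s*21.5*ey+[0,0,z])))
E
```

```text
20.6 [580.6178  14.4473 180.8433] [-0.789   1.4821  9.6952] [0.322  0.3978 0.0288] 26.921336163105835 49.55096594290808 [0.9984 0.0571 0.003  0.    ]
[ 559.9004 -189.7822   38.6981   -0.0247] [ 0.1835  0.1087  0.1781 -0.5343  0.3942 -0.2242] eye-tcp [ -25.1598   -3.2046 -131.6125]
scene rows 256 cols 250
 62  69  72  86 121 142 135 138 163 178 159 116  92  99  95  99 118 152 179 197 207 206 204 198 195 187 181 175 149 117 114  99 101 100 106 119 115 120 122 124 126 129 127 130
 78  91  94 104 127 145 138 144 175 179 150 110  98  97  98 117 156 186 202 203 203 197 196 202 199 203 205 197 178 140 130 110  95 100  93 103 108 114 115 116 125 127 129 135
 98 101 102 115 134 137 138 157 178 177 151 116 107 103 121 163 192 202 207 205 190 171 169 180 199 203 198 198 194 183 170 115  92  86  93  88  95 106 110 114 120 126 123 126
106 108 113 122 130 144 146 163 177 178 152 123 108 111 149 202 219 217 213 214 193 159 148 173 195 204 206 206 209 215 202 130  88  92  92  93  93 100 108 108 113 118 122 119
114 121 119 125 140 144 155 168 179 171 142 119 114 122 169 218 225 225 226 221 217 195 19
[... 5021 characters left out ...]
  71  59  61  55  57  59  71  85  95 101  93 101  95  93  92  89  94 100  96 102  96 100  98 109 103 103 106 104 100 106 104 106  97  89  82  81  82  85  86  93  89  80
 63  67  55  55  62  59  55  61  67  66  82  81  89 100  96  93  97  95  96  93 100  98  96 102 100 101 100  97 101  98  97  90  83  82  74  73  73  87 101 103 101  93  88  80
 70  64  63  59  61  67  62  60  64  59  57  62  68  76  84  80  87  82  92  91  98  96  97  91  93  90  90  91  82  78  74  70  58  57  50  61  71  83  97  97  89  83  76  78
0 [260.3731 269.6656] [287.2281 287.3963]
0.1 [260.573  269.1176] [287.3026 288.0893]
pin 1 48 [255.6 280.8]
pin 1 54 [255.3 277.9]
pin -1 48 [272.1 270.1]
pin -1 54 [271.9 267.4]
```

Request:
step_arm:
  motion:
    - {"dr":[0,0,0],"slide":[0,0,-1.5],"jaw":26.5}
    - {"dr":[0,0,0],"slide":[0,0,-3],"jaw":26.5}
    - {"dr":[0,0,0],"slide":[-0.7,-0.3,-4],"jaw":26.5}
    - {"dr":[0,0,0],"slide":[-1.2,-0.6,-4],"jaw":26.5}
    - {"dr":[0,0,0],"slide":[-1.2,-0.6,-4],"jaw":26.5}
    - {"dr":[0,0,0],"slide":[-1.2,-0.6,-3],"jaw":26.5}
    - {"dr":[0,0,0],"slide":[-1.2,-0.6,-2],"jaw":26.5}
    - {"dr":[0,0,0],"slide":[-1.2,-0.6,-1.5],"jaw":26.5}

```text
clock: 21.65
position: [578.3, 14.6, 181.0]
ee_rot: [0.998, 0.057, 0.001, 0.0]
contact_force: [-0.7, 0.4, 7.7]
gripper_width: 26.8
grasp_force: 49.3
```

```bash
python3 - <<'E'
from ring import *
st=arm.read_state();print(st["clock"],st["position"],st["contact_force"],st["wrist_torque"],st["gripper_width"],st["grasp_force"],st["ee_rot"])
sc=optics.get_image("scene");sd=optics.get_image("side")
cv2.imwrite("pics/scene11.png",sc);cv2.imwrite("pics/side11.png",sd)
for n,c,h,x0,y0 in (("scene",sc,0,258,262),("side",sd,0,280,178)):
    print(n,x0,y0)
    for row in c[y0:y0+28,x0:x0+34].mean(2).astype(int): print(" ".join(f"{v:3d}" for v in row))
ti=np.linspace(0,2*np.pi,400)
for n in ("scene","side"):
    for c,r,z in ((( 553,12.5),24,54),((553,12.5),18,54),((553,12.5),24,48),((553,12.5),15,60),((553,12.5),36,48)):
        P=np.array([proj(n,[c[0]+r*np.cos(a),c[1]+r*np.sin(a),z]) for a in ti]);print(n,r,z,P.min(0),P.max(0))
E
```

```text
21.65 [578.3463  14.5721 180.9556] [-0.653   0.4194  7.7176] [ 0.0628  0.1575 -0.032 ] 26.770204100201624 49.335809068288654 [0.9984 0.0569 0.0013 0.0002]
scene 258 262
180 182 161 122 111 123 140 173 195 213 216 225 222 227 225 224 222 226 225 226 216 209 181 136 112 106 105 103 105 111 115 116 121 122
179 178 157 125 120 121 132 141 154 171 187 201 204 206 206 207 203 199 199 196 191 182 177 143 116 113 114 115 117 116 124 133 130 133
177 169 143 119 119 123 130 131 133 136 147 159 162 162 169 166 161 156 155 165 168 178 177 151 123 115 117 116 122 122 129 131 128 132
169 148 114 116 120 124 120 127 127 120 120 124 126 127 132 133 131 128 134 152 163 179 183 155 118 112 113 121 123 127 126 130 131 130
146 125 115 118 116 119 122 130 126 120 118 116 121 118 119 120 127 135 138 154 169 174 184 150 115 109 109 115 123 128 124 130 129 130
120 111 114 124 119 117 126 133 125 126 119 117 112 116 116 122 124 134 146 154 169 182 178 152 119 110 116 118 121 127 129 134 134 140
113 107 114 118 124 120 123 130 126 119 114 117 117 116 122 119 125 132 140 155 166 181 182 161 120 110 119 122 120
[... 6512 characters left out ...]
1  79  80  80  80  80  78  76  74  72  69  67  70
 70  69  66  65  63  66  69  73  77  79  80  79  78  77  79  81  82  83  82  83  82  78  76  77  76  76  76  75  74  74  75  72  72  74
scene 24 54 [260.2871 269.6655] [287.0334 284.5129]
scene 18 54 [263.6504 271.4275] [283.706  282.5588]
scene 24 48 [260.5653 272.4283] [287.2287 287.397 ]
scene 15 60 [265.0656 269.5165] [281.8295 278.7142]
scene 36 48 [253.8372 268.9502] [293.8543 291.4278]
side 24 54 [288.1677 178.3702] [307.2234 188.5905]
side 18 54 [290.5529 179.6078] [304.8439 187.2719]
side 24 48 [288.2561 180.3555] [307.2512 190.6156]
side 15 60 [291.6676 178.2255] [303.6146 184.5865]
side 36 48 [283.4962 177.9032] [311.9951 193.2996]
```

```bash
python3 - <<'E'
from h import *
st=arm.read_state();print(st["clock"],st["position"],st["contact_force"],st["gripper_width"],st["grasp_force"],abs(st["joint_vel"]).max())
print(arm.job_done())
E
```

```text
21.75 [578.2792  14.5755 180.9951] [-0.5495  0.4636  6.1606] 27.010051878066214 49.27938991924748 0.001664315728938991
the job is handed in; nothing more can be done
None
```

I handed the job in at 21.75 s, with the pliers still squeezed at about 49 N and pressing the spread ring onto the washer with about 6 N; the last images put the ring within about 1 mm of the axle's axis, and no verdict came back.

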